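Stop the polishing lathe, stow its chuck key, reset the stop

TASK

The chuck key has been left sticking in the polishing lathe's chuck. Push the mushroom stop on the sloping console down until it latches and let go of it; then take the key out, push it fully down into its storage tube, and only then turn the stop clockwise to reset it and let go, so that it springs fully up again. Do not knock or shift the loose things lying about on the bench.

Things in the scene. Friction and masses are not known exactly. Their poses are not given: they have to be found in the camera images.
- stop_head (a point): centre of the top face of the black mushroom stop head (round, 60 mm across, 24 mm thick; grip its rim, 3 to 20 mm below the top). Turns with the head; z axis out of the panel, 30 degrees from vertical, leaning to the console's front. With the stop up the top is 44 mm above the panel, latched 37 mm; a 26 mm neck below, free room for fingertips down to the panel
- stop_plunger (a joint): how far the stop is pressed in, m: 0 up (released), 0.011 hard stop. It must be pressed past about 0.0095 to latch (spring and catch take 3 N at the start, up to about 11 N near the bottom, then the hard stop); latched and let go it stays at about 0.0065
- stop_turn (a joint): how far the stop head is turned clockwise seen from outside the panel, rad: 0 at rest, stop at 1.3. Weakly sprung back to 0. A latched stop is freed beyond about 0.9 and then springs up
- stop_console: fixed grey console, 130 mm wide and 118 mm high, with its square panel leaning 30 degrees back from level towards its front (-x); origin: centre of its underside. The middle of the panel is at (-15, 0, 86) mm
- polishing_lathe: fixed bench polishing lathe: motor drum 130 mm in diameter, spindle along its y axis 140 mm above the table, steel chuck (56 mm in diameter, 50 mm long) at the -y end, felt wheel at the +y end; overall about 370 mm long; origin: under the motor, on the table
- chuck (a point): point on the spindle axis, inside the chuck, at the bottom of the key hole. The hole (12 mm wide, open 28 mm from the axis) leans 30 degrees from vertical towards the lathe's -x
- chuck_key: steel T-handled chuck key, loose, 135 mm long, 0.15 kg; origin: centre of its tip; z axis: up the shaft. Shaft 10 mm in diameter from 0 to 85 mm, then a dark round hub 24 mm in diameter to 135 mm; a cross bar 60 mm long, 8 mm thick, passes through the hub at 125 mm along the key's x axis. It starts with its tip in the chuck's key hole, a loose fit, so it leans about 37 degrees
- key_grip (a point): middle of the key's hub, 108 mm from the tip, below the cross bar (same axes as the key). Grip the 24 mm hub here, fingers closing across the bar (along the key's y axis)
- key_tube: fixed storage tube: upright aluminium tube 23 mm outside, 15 mm bore, on a round foot 76 mm in diameter; origin: underside of the foot. 90 mm deep bore; the key's hub (24 mm) rests on the rim when the key is home
- tube_mouth (a point): centre of the tube's upper rim, 110 mm above the table, z up
- model_a: dental plaster model, loose, 50 x 66 x 32 mm; origin under its centre; leave alone
- model_b: dental plaster model like the other, darker; leave alone
- mixing_bowl: mixing bowl, loose, 110 mm across, 55 mm high; leave alone
- wax_jar: small lidded jar, loose, 52 mm across, 50 mm high; leave alone
- plaster_spatula: spatula, loose, 190 mm long, lying; leave alone
- bench_brush: brush, loose, 170 mm long, lying; leave alone
Things that resemble listed ones, but are neither listed nor needed, are in the scene too. What is shaped like the stop_console but pink is not meant.

How it is judged (in metres and radians):
On the way, in this order (a step that is already met when the one before it is completed fails the run):
1. the stop is pressed and stays latched by itself, nothing of the robot touching it, with the key still in the chuck (value of joint stop_plunger above 0.005 m and contact force between each of the fingers, the arm and stop_plunger below 0.3 N and distance between chuck_key and chuck below 0.01 m), for 0.3 s.
2. the key is fully down in its tube while the stop is still latched (value of joint stop_plunger above 0.005 m and z of chuck_key in the frame of tube_mouth below -0.08 m and horizontal distance between chuck_key and tube_mouth below 0.008 m and angle between chuck_key's own z axis and vertical below 0.12 rad), for 0.3 s.
At the end, for the whole second after the job is handed in: the stop is fully up (pressed in less than 1.5 mm) and turned back to rest (within 0.12 rad), and the key stands still in its tube: tip more than 80 mm below the rim, within 8 mm of the tube's axis, upright within 0.12 rad (value of joint stop_plunger below 0.0015 m and value of joint stop_turn below 0.12 rad and z of chuck_key in the frame of tube_mouth below -0.08 m and horizontal distance between chuck_key and tube_mouth below 0.008 m and angle between chuck_key's own z axis and vertical below 0.12 rad and linear speed of chuck_key below 0.02 m/s); the robot touches nothing.
It fails at once if a loose bystander is shifted more than 25 mm (distance of any of model_a, model_b, mixing_bowl, wax_jar, plaster_spatula, bench_brush from where it was at the start of the episode above 0.025 m).
It also fails if it takes over 72 s, if anything falls off the work surface, if the arm or the gripper's body presses on something with over 40 N, if the wrist force passes 120 N, or if a joint passes its speed limit or range.

ROBOT

A 7-joint arm with a two-finger parallel gripper is mounted at the origin on the work surface. World frame = base frame: x ahead of the robot, y to its left, z up, the work surface at z = 0. Lengths are in m, angles in degrees, forces in N, time in s.
With the tool pointing down it reaches from about 0.4 to 0.85 m from the base axis. Payload 10.4 kg.
Tool frame: the origin (TCP) lies on the centre line of the jaws, within the pads' length; the fingertips stand 19 mm ahead of it and the grasp point (between the pads) is the TCP (arm.nose_length is the distance from the TCP to the fingertips, in m); z points along the fingers, y is the line along which they close (so a half turn about z gives the same grasp; the last joint's range is limited). The gripper opens to 85 mm and grips with 20 to 120 N. Pads are 22 mm wide; open, the fingers measure 114 mm over their backs; the gripper's body (76 mm by 85 mm) begins 54 mm behind the grasp point. The pads swing forward as they close: fully open they stand 13 mm farther back than shut.
Start: joints at [-1.295, 19.034, -3.707, 83.658, 1.238, 77.344, -5.071], TCP at [0.625, 0, 0.229] pointing down, gripper open.
Joint ranges: [-148.97, 148.97], [-28.65, 121.19], [-84.17, 76.75], [9.2, 138.47], [-72.65, 252.65], [3.7, 117.97], [-149.18, 149.18]. Speed limits (degrees/s): [127.2, 127.2, 159.86, 159.86, 180, 180, 180].

INTERFACE

Orientations are given as [roll, pitch, yaw] about the fixed x, y, z axes, in that order (R = Rz(yaw) Ry(pitch) Rx(roll)).
In Python, from cell import arm gives the robot as it stands. Calls block until the motion is done:
- arm.reach(position, orientation): joint-space move of the TCP to a pose.
- arm.movel(position, frame=None, speed=0.15): straight line of the TCP; frame=None keeps the orientation; speed is the mean speed in m/s.
- arm.move_joints(angles): joint-space move.
- arm.set_gripper(opening): finger opening in m; the grip force is fixed at half the most; returns when the fingers have stopped.
- arm.hold(seconds).
- arm.solve_ik(position, orientation): joint angles nearest the present ones, or None.
- arm.state(): the state.
- arm.read_camera(name): name is "scene" or "side" or "wrist"; returns the picture (480x640x3 uint8, blue, green, red); there is no depth.
- arm.camera_model(name): a dict with "fovy" (degrees; the focal length in pixels is half the picture's height over the tangent of half this angle, whatever the lens; pixels are square), "cx", "cy" (the principal point, pixels), "eye" and "rotation" of the camera in the world; the wrist camera has in their place "hand_eye" (4x4, takes a point from camera to tool coordinates, whose origin is the TCP and whose axes are the flange's). Camera axes: x right, y down, z forward; pixel columns grow to the right and rows downward; lengths in m; the calibration is good to about 2 mm. A picture is of the moment at which its call begins: read the wrist's pose just before it. camera_model takes no time and is no camera call.
A pose or a line that the arm cannot do raises arm.Unreachable and nothing moves.
- arm.close_job(): hands the job in; it is judged then, once.
Trained networks look in the newest picture that a camera, given by its name, has taken for a name from the list of things; names that differ only in an ending like _2 or _b are one class to them, and where a whole thing is asked for, a point or a joint stands for the part that bears it (a point fixed in the world has none). Each returns a list of dicts, best first, with "p" (0 to 1); they miss things now and then, are a little off and sometimes report something else, mostly with a low value. They report only what shows in the picture. A call takes as long as a camera call. They do not tell look-alikes from the thing itself.
- arm.boxes_of(camera, query): "point" ([x, y, z] in m, in world coordinates, good to about 4 mm: the middle of the surface that is visible of it).
- arm.cut_out(camera, query): "region" (480x640 bool, what is visible of it).
- arm.place_of(camera, query): "point" ([x, y, z] in m, in world coordinates, good to about 4 mm: a listed point, or the origin of a listed thing).
The state is a dict: "time_s": time; "qpos": joint angles; "joint_velocities": joint speeds; "tau": joint torques, N m; "tool_pos": TCP position; "tool_rot": TCP orientation; "force": force on the tool from outside, world axes, zero at the start; "ft_torque": the same for the moment, N m; "opening": finger opening in m; "gripper_force": force on a finger pad.
Only numpy, scipy, OpenCV 4.12 (cv2) and the standard library are available. Lean on these libraries where they do the work, as an engineer would, in place of code of your own. Each camera call takes 0.05 s, during which the arm holds its last target. There are 200 camera calls.

## Working session

There is one attempt and no reset: what is moved stays moved. The work goes in short steps, each a Python script; the robot and the scene stay as the last script left them, time stands still between calls to the robot, and variables do not carry over. Pictures are saved under pics/ and viewed, at most 10 in all, crops included, and the job is handed in when it is done.

```bash
ls; mkdir -p pics
python3 - <<'E'
from cell import arm
import cv2,numpy as np
ims=[]
for c in ["scene","side"]:
    im=arm.read_camera(c); cv2.imwrite(f"pics/{c}0.png",im)
    m=arm.camera_model(c); print(c,m["fovy"],m["cx"],m["cy"],np.round(m["eye"],3),np.round(m["rotation"],3).tolist())
    for q in ["stop_head","stop_console","polishing_lathe","chuck","chuck_key","key_grip","key_tube","tube_mouth","model_a","mixing_bowl","wax_jar","plaster_spatula","bench_brush"]:
        print(q,[(np.round(d["point"],3).tolist(),round(d["p"],2)) for d in arm.place_of(c,q)])
print(arm.camera_model("wrist")); s=arm.state(); print(s["tool_rot"],s["time_s"])
E
```

```text
pics
scene 53.697406234172874 321.41522527115256 243.25171686213375 [1.325 0.027 0.977] [-137.798, -0.077, 92.024]
stop_head [([0.376, -0.421, 0.122], 0.84), ([0.628, -0.052, 0.118], 0.7)]
stop_console [([0.382, -0.383, 0.003], 0.91), ([0.632, -0.012, -0.001], 0.81)]
polishing_lathe [([0.652, 0.401, -0.0], 0.74)]
chuck [([0.666, 0.286, 0.139], 0.58)]
chuck_key []
key_grip [([0.6, 0.278, 0.227], 0.61), ([0.408, 0.403, 0.001], 0.21)]
key_tube [([0.579, -0.283, -0.002], 0.77), ([0.67, -0.414, -0.001], 0.48)]
tube_mouth [([0.583, -0.283, 0.111], 0.77)]
model_a [([0.711, -0.178, -0.003], 0.96), ([0.668, -0.417, -0.0], 0.94), ([0.632, -0.01, -0.003], 0.74)]
mixing_bowl [([0.404, -0.2, -0.002], 0.69)]
wax_jar [([0.756, 0.016, -0.002], 0.7)]
plaster_spatula [([0.379, 0.037, -0.004], 0.73), ([0.666, -0.414, 0.002], 0.28)]
bench_brush [([0.406, 0.401, -0.001], 0.66)]
side 42.149924516083395 318.9048931250668 239.8333571996116 [0.4   1.388 0.933] [-119.578, 0.634, -173.672]
stop_head [([0.629, -0.053, 0.121], 0.64), ([0.378, -0.42, 0.123], 0.56)]
stop_console [([0.632, -0.014, -0.0], 0.7), ([0.
[... 416 characters left out ...]
)]
mixing_bowl [([0.407, -0.201, -0.004], 0.83)]
wax_jar [([0.756, 0.013, -0.002], 0.76), ([0.586, -0.283, 0.106], 0.38)]
plaster_spatula [([0.376, 0.036, -0.002], 0.94)]
bench_brush [([0.409, 0.403, -0.0], 0.68)]
{'fovy': 71.14124962791213, 'cx': 320.0067112405039, 'cy': 244.25534987038893, 'hand_eye': array([[-4.58438035e-04, -9.62845570e-01, -2.70052214e-01,
         6.99084749e-02],
       [ 9.99999890e-01, -4.68123286e-04, -2.85409733e-05,
        -2.88263035e-04],
       [-9.89371800e-05, -2.70052197e-01,  9.62845679e-01,
        -1.45705350e-01],
       [ 0.00000000e+00,  0.00000000e+00,  0.00000000e+00,
         1.00000000e+00]])}
[ 1.79993087e+02 -2.23537894e-03  9.00014404e+01] 1.4
```

View pics/scene0.png

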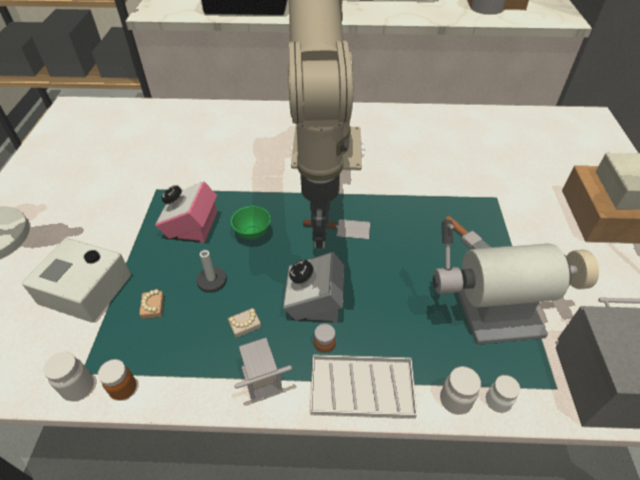

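View pics/side0.png

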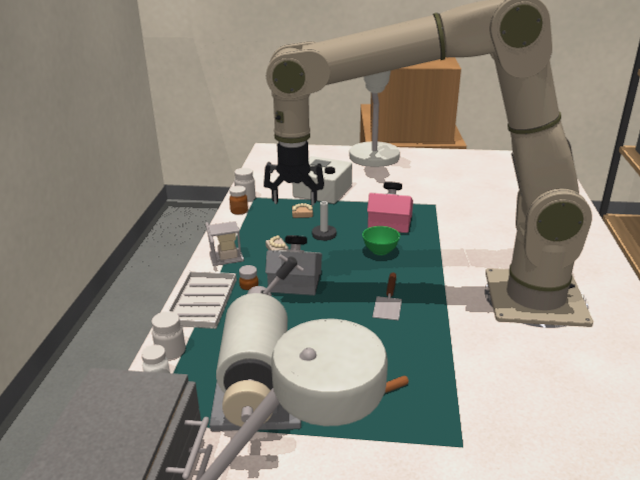

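Candidates for the stop in the scene view:
- Grey console with a black head at (301,270). This is the match.
- Pink console, head at (172,194). The task excludes it.
- White box with a black button at (92,257), off the mat.

For the tube, the candidate is the upright tube at (208,265). The key is at (448,245), and the brush handle at (460,230) is behind it. Next I'll check the grey stop and the key up close.

```bash
cat > h.py <<'E'
from cell import arm
import cv2,numpy as np
from scipy.spatial.transform import Rotation as R
def rpy(z,y):
    z=np.array(z,float);z/=np.linalg.norm(z);y=np.array(y,float);y-=z*(y@z);y/=np.linalg.norm(y)
    return R.from_matrix(np.c_[np.cross(y,z),y,z]).as_euler("xyz",degrees=True)
def cam(name,st=None):
    m=arm.camera_model(name)
    f=240/np.tan(np.radians(m["fovy"]/2)); K=np.array([[f,0,m["cx"]],[0,f,m["cy"]],[0,0,1]])
    if name=="wrist":
        T=np.eye(4);T[:3,:3]=R.from_euler("xyz",st["tool_rot"],degrees=True).as_matrix();T[:3,3]=st["tool_pos"];T=T@m["hand_eye"]
        return K,T[:3,:3],T[:3,3]
    r=np.array(m["rotation"]); r=r if r.ndim==2 else R.from_euler("xyz",r,degrees=True).as_matrix()
    return K,r,np.array(m["eye"])
def proj(c,p):
    K,r,e=c; q=K@(r.T@(np.array(p)-e)); return q[:2]/q[2]
def fit_plane(c,uv,p0,n):
    K,r,e=c; d=r@np.linalg.solve(K,[uv[0],uv[1],1]); return e+d*((np.array(p0)-e)@n)/(d@n)
def ask(c,*qs):
    for q in qs: print(c,q,[(np.round(d["point"],4).tolist(),round(d["p"],2)) for d in arm.place_of(c,q)])
def st(): 
    s=arm.state(); print(round(s["time_s"],2),np.round(s["tool_pos"],4),np.round(s["tool_rot"],1),"F",np.round(s["force"],1),"op",round(s["opening"],4),"gf",np.round(s["gripper_force"],1)); return s
E
python3 - <<'E'
from h import *
print(arm.nose_length)
s=arm.state(); im=arm.read_camera("wrist"); c=cam("wrist",s)
ask("wrist","stop_head","stop_console")
d=arm.cut_out("wrist","stop_head")
print([(x["p"],cv2.boundingRect(x["region"].astype(np.uint8))) for x in d])
sc=cv2.imread("pics/scene0.png"); si=cv2.imread("pics/side0.png")
for n,i in(("scene",sc),("side",si)): print(n,proj(cam(n),[.6015,.2785,.226]),proj(cam(n),[.6285,-.0525,.12]))
a=cv2.resize(sc[200:300,400:500],(400,400),interpolation=2); b=cv2.resize(si[230:310,250:330],(400,400),interpolation=2)
cv2.imwrite("pics/k.png",np.hstack([a,b])); cv2.imwrite("pics/w0.png",im)
# joints feasibility
k=np.array([-.0655,-.0085,.086]);k/=np.linalg.norm(k)
for y in ([.12,-.99,0],np.cross(k,[.12,-.99,0])): 
  for sg in(1,-1): print(arm.solve_ik([.6015,.2785,.226],rpy(-k,sg*np.array(y))))
E
```

```text
0.019
wrist stop_head [([0.6324, -0.0519, 0.1235], 0.62)]
wrist stop_console [([0.6311, -0.0111, -0.0], 0.63), ([0.3795, -0.383, -0.0002], 0.57)]
[(0.8, (294, 261, 71, 57))]
scene [447.59983247 232.21457843] [297.35228263 268.1979099 ]
side [286.00360399 268.08688346] [296.76700177 235.52170154]
[ -13.79825766    3.96350337  -25.09664466  111.20496832   34.64769466
   36.84273765 -144.22332438]
[-20.71611998   3.48561782 -17.96365329 111.53565964  33.74130918
  36.55831525  36.32294723]
[-10.55173644   4.21835902 -28.45651487 111.05437527  35.13318911
  36.99646062 -54.51030434]
[ 27.80737041  11.91857786 -70.63103777 109.66389944  47.87921805
  42.12289658 118.04631138]
```

View pics/w0.png

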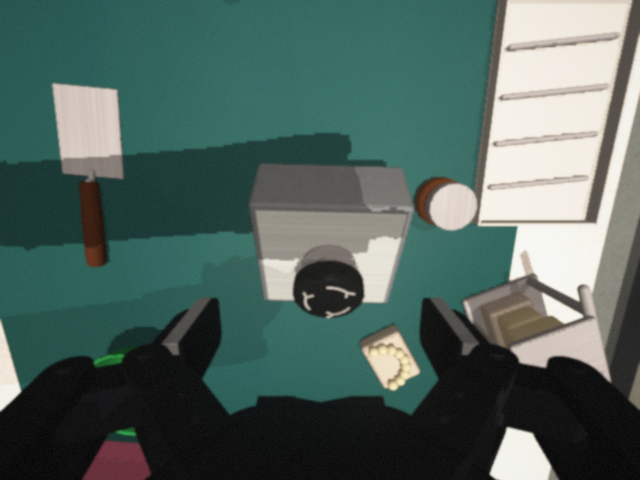

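View pics/k.png

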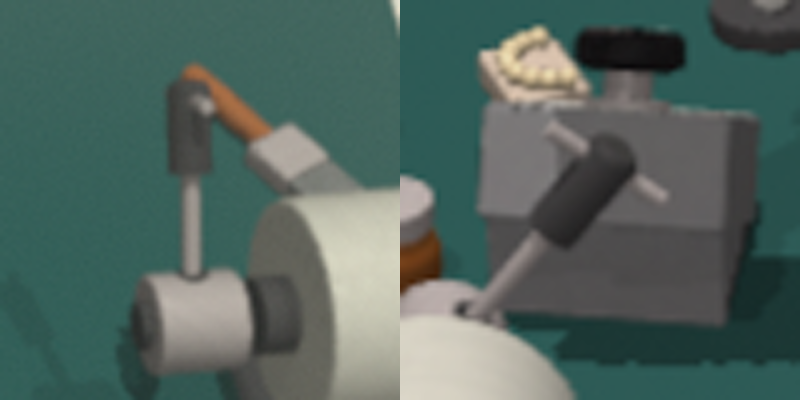

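The wrist view confirms the grey console, with its head at (329,289). The panel's back edge runs from (252,207) to (411,210). In the crops the key's cross bar is nearly end-on in the scene view. In the side view it spans about (280,256) to (303,270).

Run:
```python
from h import *
from scipy.optimize import minimize
c=cam("wrist",arm.state())
a=fit_plane(c,(252,207),[0,0,.118],np.array([0,0,1.])); b=fit_plane(c,(411,210),[0,0,.118],np.array([0,0,1.]))
print("back edge",a,b,np.linalg.norm(a-b),(a+b)/2, "yaw of edge",np.degrees(np.arctan2(*(b-a)[[1,0]])))
d=arm.cut_out("wrist","stop_head")[0]["region"]; v,u=np.nonzero(d); print("head px",u.min(),u.max(),v.min(),v.max())
m=(a+b)/2
for yaw in (np.degrees(np.arctan2(*(b-a)[[1,0]]))+90,):
  x=np.array([np.cos(np.radians(yaw)),np.sin(np.radians(yaw)),0]); o=m-.0404*x-[0,0,.118]; print("yaw",yaw,"origin",o,"head",o-x*.037+[0,0,.1241])
cs,cd=cam("scene"),cam("side")
tip=np.array([.667,.2875,.140])
def res(p):
    g=p[:3]; k=g-p[3:6]; k/=np.linalg.norm(k); u=np.cross(k,[0,1,0]);u/=np.linalg.norm(u); w=np.cross(k,u)
    bx=np.cos(p[6])*u+np.sin(p[6])*w; cb=p[3:6]+.125*k
    r=[(proj(cd,cb+.03*bx)-[279.8,255.8])/1.5,(proj(cd,cb-.03*bx)-[302.8,269.6])/1.5]
    e=[proj(cs,cb+s*.03*bx) for s in(1,-1)]
    r+=[(min(e,key=lambda q:np.hypot(*(q-[451.8,226.2])))-[451.8,226.2])/1.5]
    r+=[(p[:3]-[.6015,.2785,.226])/.003,(p[3:6]-tip)/.003,[(np.linalg.norm(p[:3]-p[3:6])-.108)/.0005]]
    return sum((np.concatenate(r))**2),k,bx
best=min((minimize(lambda p:res(p)[0],np.r_[.6015,.2785,.226,tip,t],method="Powell") for t in np.arange(0,6.3,.8)),key=lambda o:o.fun)
f,k,bx=res(best.x);print(f,best.x,"k",k,"bar",bx,"y",np.cross(k,bx))
```

```text
back edge [0.57230943 0.02770637 0.118     ] [0.69509843 0.02531153 0.118     ] 0.12281235301389497 [0.63370393 0.02650895 0.118     ] yaw of edge -1.1173377512387337
head px 294 364 261 317
yaw 88.88266224876126 origin [ 0.63291613 -0.01388337  0.        ] head [ 0.63219463 -0.05087633  0.1241    ]
0.2964186693693624 [0.6007376  0.27797215 0.22542557 0.66665159 0.28750617 0.14040741
 3.25660128] k [-0.6103242  -0.08827928  0.78721734] bar [0.77887484 0.11430722 0.61667483] y [-0.14442424  0.98951535 -0.00100595]
```

Run:
```python
from h import *
n=np.array([-.022,-.4995,.866]); top=np.array([.6315,-.0515,.1235]); o=rpy(-n,[1,0,0])
arm.set_gripper(0)
arm.reach(top+n*(.019+.035),o); st()
arm.movel(top+n*(.019+.006),speed=.08)
f0=st()["force"]
d=.006; 
while d>-.02:
    d-=.0015; arm.movel(top+n*(.019+d),speed=.03); s=arm.state(); f=(s["force"]-f0)@n; print(round(d,4),round(float(f),1),np.round((np.array(s["tool_pos"])-top)@n-.019,4))
    if f>22: break
arm.movel(top+n*(.019+.03),speed=.1); st(); im=arm.read_camera("side"); ask("side","stop_head"); ask("scene","chuck")
arm.reach([.55,.2,.40],rpy([.35,.15,-.9],[-.144,.99,0])); s=st()
im=arm.read_camera("wrist"); cv2.imwrite("pics/w1.png",im); ask("wrist","key_grip","chuck","chuck_key","stop_head")
```

```text
3.01 [ 0.6299 -0.0804  0.1693] [178.8 -30.   89.8] F [-0.4  1.  -0.1] op -0.0001 gf 0.0
3.52 [ 0.6308 -0.0631  0.145 ] [178.8 -30.   90.1] F [0.4 0.2 0.2] op 0.0002 gf 0.0
0.0045 -0.3 0.0048
0.003 0.3 0.003
0.0015 -0.4 0.0014
0.0 0.9 -0.0001
-0.0015 -0.4 -0.0016
-0.003 0.1 -0.0031
-0.0045 -0.2 -0.0046
-0.006 -0.5 -0.0061
-0.0075 1.1 -0.0076
-0.009 0.7 -0.0091
-0.0105 -0.5 -0.0106
-0.012 0.5 -0.0121
-0.0135 -0.5 -0.0136
-0.015 0.4 -0.0151
-0.0165 -0.4 -0.0166
-0.018 0.4 -0.0181
-0.0195 0.1 -0.0197
-0.021 -0.1 -0.0208
8.68 [ 0.6302 -0.0756  0.1656] [178.8 -30.   90. ] F [-0.2  0.4 -0.8] op -0.0002 gf 0.0
side stop_head [([0.6306, -0.0531, 0.1232], 0.73), ([0.3783, -0.416, 0.1213], 0.49), ([0.5838, -0.2795, 0.1062], 0.41), ([0.755, 0.0145, -0.0023], 0.19)]
scene chuck [([0.6662, 0.286, 0.1393], 0.58)]
10.23 [0.5505 0.1985 0.3988] [ 174.2   22.1 -171.9] F [ 0.1 -0.6 -0.2] op -0.0002 gf 0.0
wrist key_grip [([0.6036, 0.2763, 0.2244], 0.95)]
wrist chuck [([0.6661, 0.2847, 0.1437], 0.74)]
wrist chuck_key [([0.669, 0.2909, 0.1447], 0.88)]
wrist stop_head [([0.6324, -0.0506, 0.1235], 0.55)]
```

Run:
```python
from h import *
n=np.array([-.022,-.4995,.866]); top=np.array([.6315,-.0515,.1235]); o=rpy(-n,[1,0,0])
arm.reach(top+n*(.019+.02),o); s=st()
w=arm.read_camera("wrist"); a=arm.read_camera("side");b=arm.read_camera("scene")
tip=top+n*.02
pa,pb=proj(cam("side"),tip),proj(cam("scene"),tip); ta,tb=proj(cam("side"),top),proj(cam("scene"),top);print(pa,pb,ta,tb,proj(cam("wrist",s),tip),proj(cam("wrist",s),top))
for i,p,t in((a,pa,ta),(b,pb,tb)):
    i[int(p[1]),int(p[0])]=(0,0,255); i[int(t[1]),int(t[0])]=(0,255,0)
f=lambda i,t:cv2.resize(i[int(t[1])-60:int(t[1])+40,int(t[0])-50:int(t[0])+50],(400,400),interpolation=cv2.INTER_NEAREST)
cv2.imwrite("pics/p1.png",np.hstack([f(a,ta),f(b,tb)]));cv2.imwrite("pics/w2.png",w)
```

```text
11.9 [ 0.6312 -0.0694  0.1585] [178.6 -30.   90.3] F [0.9 0.9 0.6] op -0.0001 gf 0.0
[296.07038661 227.05306569] [293.0329919  263.20883202] [295.56644736 234.51154088] [297.6381867  268.25845589] [319.28703501 291.85431625] [319.32489333 277.99955034]
```

View pics/p1.png

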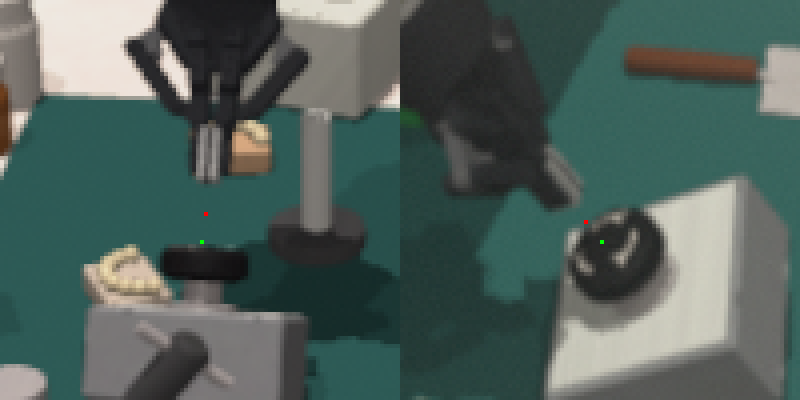

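View pics/w2.png

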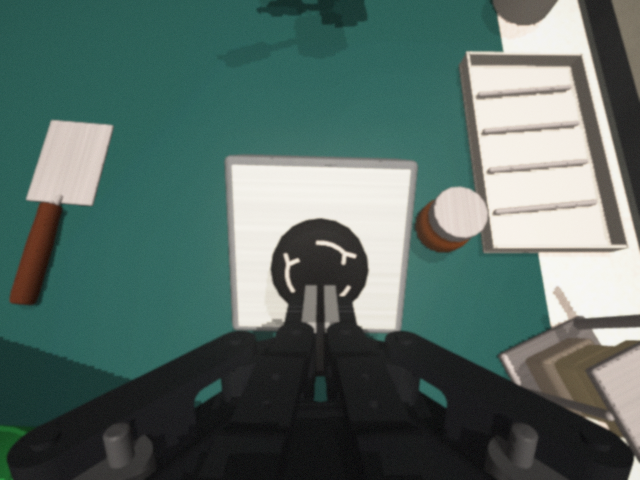

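The fingertips show about 15–20 mm short of the commanded point, marked by the red dots. I'll measure whether the head moved and where the closed fingertips really are.

Run:
```python
from h import *
n=np.array([-.022,-.4995,.866])
s=arm.state(); w=arm.read_camera("wrist"); c=cam("wrist",s)
r=arm.cut_out("wrist","stop_head")[0]["region"]; v,u=np.nonzero(r); print("wrist head",u.min(),u.max(),v.min(),v.max())
u1=np.cross(n,[0,1,0]);u1/=np.linalg.norm(u1);u2=np.cross(n,u1)
t=np.linspace(0,6.28,60)
for h in (0,-.007,-.014):
    p=np.array([.6315,-.0515,.1235])+h*n
    q=np.array([proj(c,p+.03*(np.cos(a)*u1+np.sin(a)*u2)) for a in t]); print(h,q.min(0),q.max(0))
for d in (.019,.01,0,-.005,-.01):
    print("tip",d,proj(c,s["tool_pos"]+(-n)*d))
for nm in("side","scene"):
    i=arm.read_camera(nm).astype(float); o=cv2.imread(f"pics/{nm}0.png").astype(float)
    x,y=map(int,proj(cam(nm),[.6315,-.0515,.1235]))
    x0,x1=(x-13,x+14); y0,y1=(y-2,y+10)
    g=lambda z:np.float32(z[y0-6:y1+6,x0-6:x1+6].mean(2)); print(nm,cv2.phaseCorrelate(g(o),g(i),cv2.createHanningWindow((x1-x0+12,y1-y0+12),5)))
    for z in(o,i): print((z.mean(2)[y-4:y+12,x+2]).astype(int))
print(s["tau"])
```

```text
wrist head 271 369 218 301
0 [268.45096538 227.88301289] [370.67881953 323.65653398]
-0.007 [270.14464449 225.20262835] [368.98725994 318.13430051]
-0.014 [271.72987415 222.70076584] [367.40426673 312.9525969 ]
tip 0.019 [320.46016719 288.57328335]
tip 0.01 [320.50147593 295.70906302]
tip 0 [320.55267006 304.55247262]
tip -0.005 [320.58067166 309.38954112]
tip -0.01 [320.61048353 314.53932272]
side ((0.005377906260843446, -0.04227437125734035), 0.8887139579281211)
[74 74 74 74 74 50 22 17 23 23 22 21 18 15 62 90]
[73 73 74 74 73 51 35 33 30 27 26 27 21 16 62 90]
scene ((0.10568976993650026, -0.1955000249438683), 0.8814555699626605)
[42 37 37 39 35 35 36 50 56 46 37 36 38 41 39 35]
[46 40 41 42 42 43 44 55 63 50 44 42 42 43 43 42]
[ 1.74282943e-01 -7.04410744e+01 -1.17582634e+00 -3.62055624e+01
 -2.36425526e+00  1.03774555e+00  1.00574666e-02]
```

Run:
```python
from h import *
print({k:v for k,v in arm.camera_model("side").items()}); print(arm.camera_model("scene").keys())
def tri(l):
    P=[];
    for c,uv in l:
        K,r,e=c; P.append((K@np.c_[r.T,-r.T@e],np.array(uv,float)))
    X=cv2.triangulatePoints(P[0][0],P[1][0],P[0][1],P[1][1])[:,0]; X=X[:3]/X[3]; return X,[proj(c,X)-uv for c,uv in l]
a,b=cam("side"),cam("scene")
t,_=tri([(a,(296.8,219.5)),(b,(290.8,258.))]);h,_2=tri([(a,(296,236.8)),(b,(300,270.5))])
s=st(); n=np.array([-.022,-.4995,.866]); print("tip",t,_,"tool",s["tool_pos"],"along",(s["tool_pos"]-t)@n,"head",h,_2)
print("gap vec",t-h,"along n",(t-h)@n)
```

```text
{'fovy': 42.149924516083395, 'cx': 318.9048931250668, 'cy': 239.8333571996116, 'eye': array([0.40005399, 1.38776468, 0.93278456]), 'rotation': array([-119.57823443,    0.63364655, -173.67161423])}
dict_keys(['fovy', 'cx', 'cy', 'eye', 'rotation'])
12.25 [ 0.6307 -0.0706  0.1577] [178.7 -30.   90.1] F [ 0.2 -0.8 -0.2] op 0.0 gf 0.0
tip [ 0.62996927 -0.06652021  0.16022879] [array([-0.269191  ,  0.27355367]), array([-0.3155698, -0.7124586])] tool [ 0.63074387 -0.07058103  0.15774362] along -0.00014082276180141197 head [ 0.63083127 -0.04718252  0.11787947] [array([-0.35404669,  0.34161858]), array([-0.40508733, -0.88507997])]
gap vec [-0.000862   -0.0193377   0.04234932] along n 0.0463526545502449
```

By triangulation the closed fingertips sit at the TCP itself, 0 mm ahead of it instead of 19, and the head top is about 6 mm lower than estimated. That leaves a gap of about 46 mm, so I'll press deeper under force control.

Run:
```python
from h import *
n=np.array([-.022,-.4995,.866]); top=np.array([.6315,-.0505,.1235])
arm.movel(top+n*(.019-.0195),speed=.1)
f0=st()["force"]; d=-.0195
while d>-.046:
    d-=.0015; arm.movel(top+n*(.019+d),speed=.04); s=arm.state(); f=(s["force"]-f0)@n; print(round(d,4),round(float(f),1),np.round((np.array(s["tool_pos"])-top)@n-.019,4))
    if f>20: break
arm.movel(top+n*(.019+.01),speed=.15); st()
for c in("side","scene"): 
    i=arm.read_camera(c); cv2.imwrite(f"pics/{c}3.png",i)
    x,y=map(int,proj(cam(c),[.6315,-.0515,.1235])); o=cv2.imread(f"pics/{c}0.png")
    for z in(o,i): print(c,(z.astype(float).mean(2)[y-6:y+16,x+2]).astype(int))
```

```text
12.8 [ 0.6315 -0.0503  0.1233] [178.7 -30.   90. ] F [ 0.1 -0.3  0.3] op -0.0004 gf 0.0
-0.021 1.4 -0.0204
-0.0225 5.3 -0.0217
-0.024 6.0 -0.0232
-0.0255 2.8 -0.0253
-0.027 4.7 -0.0268
-0.0285 4.7 -0.0284
-0.03 4.7 -0.0298
-0.0315 6.3 -0.0313
-0.033 12.0 -0.0316
-0.0345 21.2 -0.0318
15.75 [ 0.6303 -0.0641  0.1476] [178.8 -30.   90. ] F [-0.   0.2 -0.9] op 0.0002 gf 0.0
side [74 74 74 74 74 74 74 50 22 17 23 23 22 21 18 15 62 90 96 97 96 96]
side [73 73 74 73 74 74 74 74 74 63 43 33 31 29 28 26 25 18 45 85 96 91]
scene [96 71 42 37 37 39 35 35 36 50 56 46 37 36 38 41 39 35 36 32 41 65]
scene [74 81 98 83 52 40 41 41 40 44 40 43 43 42 42 40 43 42 42 37 35 36]
```

The stop is latched: travel was about 10 mm to the hard stop, and the head stays roughly 2 px lower. The reported TCP is about 17–19 mm ahead of the real one, so I'll compensate and check against the key from close by.

Run:
```python
from h import *
k=np.array([-.610,-.088,.787]);k/=np.linalg.norm(k); y=np.array([-.144,.9895,0]); g=np.array([.601,.278,.2255])
b=.5*np.array([0,0,.018])+.5*.018*k
o=rpy(-k,y)
arm.reach([.60,.0,.30],rpy([.3,.1,-.9],[.6,.8,0]))
arm.set_gripper(.085)
arm.reach(g+.07*k-b,o); s=st()
im=arm.read_camera("wrist"); cv2.imwrite("pics/w4.png",im)
ask("wrist","key_grip")
r=arm.cut_out("wrist","key_grip"); 
print([(x["p"],cv2.boundingRect(x["region"].astype(np.uint8))) for x in r])
# expected hub axis in tool frame if perfect: z from .07-.027 to .07
m=arm.camera_model("wrist"); K,_,_=cam("wrist",s); H=np.linalg.inv(m["hand_eye"])
for z in (.019,.043,.053,.07,.093): 
    q=H@[0,0,z,1]; q=K@q[:3]; print(z,q[:2]/q[2])
for c in("side","scene"): cv2.imwrite(f"pics/{c}4.png",arm.read_camera(c))
```

```text
18.44 [0.5648 0.2708 0.2648] [-180.   38. -172.] F [-0.4 -0.8  0.5] op 0.0847 gf 0.0
wrist key_grip [([0.6053, 0.2749, 0.2226], 0.81)]
[(0.75, (301, 234, 42, 100))]
0.019 [317.5931639  284.01064745]
0.043 [317.8507793  268.49189218]
0.053 [317.9413605  263.03527878]
0.07 [318.07763918 254.82584917]
0.093 [318.23340542 245.44248875]
```

View pics/w4.png

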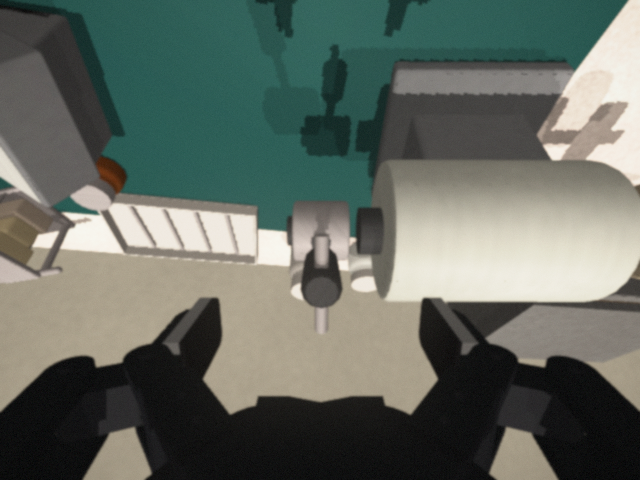

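The hub top is centred at (322,287) and about 41 px across; bar ends are at (321,235) and (321,332), and the chuck hole near (321,225). That puts the hub about 11 mm off along tool x, so I'll triangulate the key direction from the fixed cameras before moving.

Run:
```python
from h import *
def tri(p,q):
    a,b=cam("side"),cam("scene"); P=lambda c:c[0]@np.c_[c[1].T,-c[1].T@c[2]]
    X=cv2.triangulatePoints(P(a),P(b),np.float64(p),np.float64(q))[:,0]; X=X[:3]/X[3]; return X,proj(a,X)-p
h,e=tri((292,260),(446.8,221.3)); t,e2=tri((265,292),(448,268))
d=h-t; L=np.linalg.norm(d); print(h,e,t,e2,L,d/L,np.degrees(np.arccos(d[2]/L)))
k=np.array([-.610,-.088,.787]); 
print("pred hubtop",np.array([.6667,.2875,.1404])+.135*k, "surface", np.array([.6667,.2875,.1404])+.028*k)
# refit: wrist camera pose correction (tool-frame) from key features
from scipy.optimize import least_squares
s=arm.state(); Rt=R.from_euler("xyz",s["tool_rot"],degrees=True).as_matrix(); H=np.linalg.inv(arm.camera_model("wrist")["hand_eye"]);K=cam("wrist",s)[0]
tip=np.array([.6667,.2875,.1404]);bx=np.array([.779,.114,.617])
pts=[tip+.135*k,tip+.125*k+.03*bx,tip+.125*k-.03*bx,tip+.028*k]; uv=[(322,287),(321,235),(321,332),(321,228)]
for p,m in zip(pts,uv):
    q=H@np.r_[Rt.T@(p-s["tool_pos"]),1]; q=K@q[:3]; print("reported-pose proj",q[:2]/q[2],m)
```

```text
[0.5881204  0.27519465 0.24527634] [ 0.15164463 -0.13790978] [0.650042   0.28389959 0.16433425] [-0.33585364  0.25872832] 0.10228236456782278 [-0.60539865 -0.08510699  0.79135913] 37.68729333778361
pred hubtop [0.58435  0.27562  0.246645] surface [0.64962  0.285036 0.162436]
reported-pose proj [319.95008456 286.77947576] (322, 287)
reported-pose proj [320.14542708 326.27054965] (321, 235)
reported-pose proj [319.76357331 229.75516018] (321, 332)
reported-pose proj [320.03960023 237.86557502] (321, 228)
```

The key direction is confirmed at 37.7°. The reported pose and hand-eye agree with the view, so only the fingers end about 18 mm short along the tool axis. I'll go in along the key axis with that correction and grip.

Run:
```python
from h import *
k=np.array([-.608,-.0865,.789]);k/=np.linalg.norm(k); g=np.array([.6667,.2875,.1404])+.108*k
arm.movel(g+.05*k,speed=.15)
arm.movel(g-.015*k,speed=.12)
arm.set_gripper(0); st()
arm.movel(g+.06*k,speed=.12); arm.movel(g+.06*k+[-.02,0,.06],speed=.2); s=st()
cv2.imwrite("pics/w5.png",arm.read_camera("wrist")); ask("wrist","key_grip","chuck_key")
for c in("side","scene"): cv2.imwrite(f"pics/{c}5.png",arm.read_camera(c)); ask(c,"key_grip","chuck_key")
i=cv2.imread("pics/side5.png");j=cv2.imread("pics/scene5.png")
p=proj(cam("side"),s["tool_pos"]);q=proj(cam("scene"),s["tool_pos"]);print(p,q)
f=lambda i,t:cv2.resize(i[int(t[1])-60:int(t[1])+60,int(t[0])-60:int(t[0])+60],(400,400),interpolation=2)
cv2.imwrite("pics/g5.png",np.hstack([f(i,p),f(j,q)]))
```

```text
20.23 [0.6103 0.2791 0.2141] [-179.9   38.1 -171.7] F [-2.9 -2.4  3. ] op 0.0226 gf 58.6
21.47 [0.5447 0.2728 0.3322] [-179.9   38.  -171.7] F [ 0.1 -0.7 -3.3] op 0.0227 gf 59.4
wrist key_grip []
wrist chuck_key [([0.6037, 0.282, 0.2615], 0.67)]
side key_grip [([0.5366, 0.2755, 0.3427], 0.66)]
side chuck_key [([0.6032, 0.2798, 0.259], 0.8), ([0.4095, -0.1992, -0.0019], 0.69)]
scene key_grip [([0.537, 0.2727, 0.3415], 0.75)]
scene chuck_key [([0.6008, 0.2808, 0.2603], 0.96)]
[311.96205884 223.99892138] [451.00593687 177.72093859]
```

View pics/g5.png

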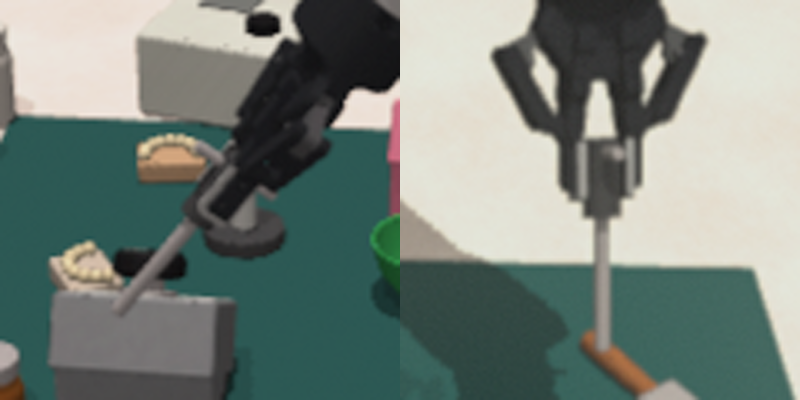

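The key is held firmly and in line with the tool, with its tip about 93 mm ahead of the TCP. Now I'll carry it upright to above the tube and measure the relative offset.

Run:
```python
from h import *
m=np.array([.5835,-.2825,.110])
arm.reach([.52,.12,.36],rpy([0,0,-1],[-.1,.99,0]))
y=min(([np.cos(a),np.sin(a),0] for a in np.radians(np.arange(60,121,30))),key=lambda y:abs(arm.solve_ik(m+[0,0,.14],rpy([0,0,-1],y))[6]))
arm.reach(m+[0,0,.093+.03],rpy([0,0,-1],y)); s=st()
for c in("wrist","side","scene"): cv2.imwrite(f"pics/{c}6.png",arm.read_camera(c)); ask(c,"chuck_key","tube_mouth","key_grip","key_tube")
T=[]
for n in range(2):
  for c in("side","scene"):
    arm.read_camera(c); T.append([arm.place_of(c,q)[0]["point"] if arm.place_of(c,q) else [np.nan]*3 for q in("chuck_key","tube_mouth","key_grip")])
print(np.round(T,4).tolist())
o=[]
for c in("side","scene"):
    i=cv2.imread(f"pics/{c}6.png"); p=proj(cam(c),m+[0,0,.02]).astype(int); print(c,p,"mouth",proj(cam(c),m),"tip",proj(cam(c),s["tool_pos"]-[0,0,.093]))
    o.append(cv2.resize(i[p[1]-35:p[1]+35,p[0]-35:p[0]+35],(400,400),interpolation=2))
cv2.imwrite("pics/t6.png",np.hstack(o))
```

```text
24.26 [ 0.5846 -0.2803  0.2338] [1.799e+02 1.000e-01 1.502e+02] F [ 0.5 -0.5 -1.6] op 0.0222 gf 59.4
wrist chuck_key [([0.5882, -0.2793, 0.1407], 0.56)]
wrist tube_mouth [([0.5799, -0.281, 0.1097], 0.85)]
wrist key_grip [([0.5884, -0.2841, 0.2457], 0.85)]
wrist key_tube [([0.5812, -0.2851, -0.0006], 0.79)]
side chuck_key [([0.5853, -0.2797, 0.1407], 0.73), ([0.4098, -0.2011, -0.0021], 0.56)]
side tube_mouth [([0.5874, -0.2847, 0.1085], 0.74), ([0.6653, 0.2867, 0.1417], 0.45), ([0.6293, -0.0459, 0.1157], 0.42)]
side key_grip [([0.5858, -0.2805, 0.2459], 0.7)]
side key_tube [([0.5803, -0.2846, 0.0011], 0.71)]
scene chuck_key [([0.5805, -0.2852, 0.1421], 0.69)]
scene tube_mouth [([0.5821, -0.2856, 0.1101], 0.88), ([0.6321, -0.0089, -0.0026], 0.64)]
scene key_grip [([0.581, -0.2814, 0.2485], 0.69), ([0.6311, -0.0509, 0.1151], 0.5)]
scene key_tube [([0.5806, -0.2834, -0.0052], 0.6)]
[[[0.5826, -0.2815, 0.1403], [0.5829, -0.2822, 0.1054], [0.5829, -0.2813, 0.249]], [[0.5809, -0.2846, 0.1399], [0.5791, -0.2814, 0.1084], [0.5814, -0.2828, 0.2452]], [[0.5877, -0.2821, 0.1382], [0.582, -0.2818, 0.1073], [0.5861, -0.279, 0.2457]], [[0.5825, -0.2868, 0.1441], [0.5795, -0.2837, 0.1104], [0.5819, -0.2843, 0.2494]]]
side [322 195] mouth [322.53290852 201.84177582] tip [322.01031604 192.83523161]
scene [202 248] mouth [203.90608016 253.7017623 ] tip [202.35912778 245.56510151]
```

View pics/t6.png

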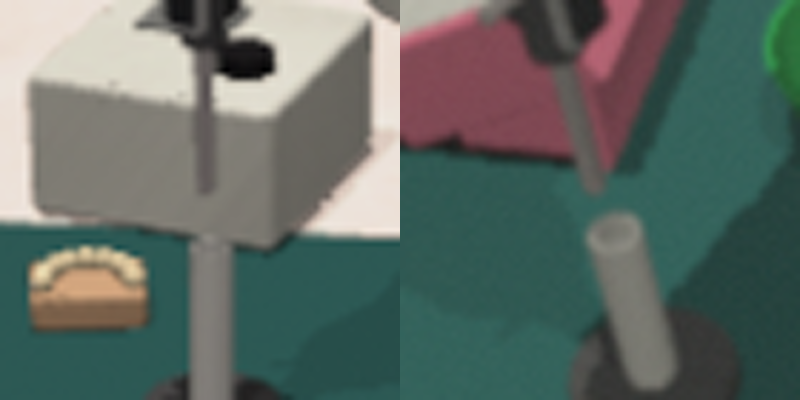

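The tip is directly above the tube and 2–3 mm off: tip at (205,192) and mouth at (211,240) in the side crop, (594,190) and (615,233) in the scene crop. I'll correct and insert with a force-guided search.

Run:
```python
from h import *
c0=np.array([.5835-.0025,-.2825+.0018]); zt=.110+.093
offs=[(0,0),(0,-.002),(.002,0),(-.002,0),(0,.002),(.002,-.002),(-.002,-.002),(.002,.002),(-.002,.002),(0,-.004),(.004,0),(-.004,0),(0,.004)]
arm.movel([*c0,zt+.006],speed=.08); arm.hold(.2); f0=arm.state()["force"]; ok=False
for o in offs:
    p=c0+o; arm.movel([*p,zt+.006],speed=.08); hit=False
    for z in (.001,-.004,-.008,-.012):
        arm.movel([*p,zt+z],speed=.06); s=arm.state(); f=s["force"]-f0
        if np.linalg.norm(f)>5: hit=True; break
    print(o,z,np.round(f,1),np.round(s["tool_pos"],4),round(s["time_s"],1))
    if not hit: ok=True; break
```

```text
(0, 0) -0.012 [0.6 0.3 0.7] [ 0.5808 -0.2806  0.1906] 28.3
```

Run:
```python
from h import *
p=np.array([.581,-.2807]); f0=arm.state()["force"]
z=.191
while z>.110:
    z-=.006 if z>.128 else .002
    arm.movel([*p,z],speed=.12); s=arm.state(); f=s["force"]-f0
    if np.hypot(f[0],f[1])>4 and z>.122: p=p+np.clip(f[:2]*.0002,-.0015,.0015); print("adj",round(z,3),np.round(f,1))
    if f[2]>12: break
st()
arm.read_camera("side"); ask("side","chuck_key","key_grip")
```

```text
32.06 [ 0.5811 -0.2808  0.1187] [180.   0. 150.] F [-5.4  3.  10.7] op 0.0225 gf 60.7
side chuck_key []
side key_grip [([0.5839, -0.2766, 0.1304], 0.44)]
```

Run:
```python
from h import *
arm.set_gripper(.06); arm.movel([.5811,-.2808,.20],speed=.15); s=st()
for c in("scene","side"):
    i=arm.read_camera(c); ask(c,"key_grip","chuck_key"); 
    for zz in (.11,.16): print(c,zz,proj(cam(c),[.582,-.282,zz]))
    p=proj(cam(c),[.582,-.282,.13]).astype(int); cv2.imwrite(f"pics/{c}7.png",i)
    globals()[c]=cv2.resize(i[p[1]-35:p[1]+35,p[0]-35:p[0]+35],(400,400),interpolation=2)
cv2.imwrite("pics/t7.png",np.hstack([side,scene]))
arm.set_gripper(0); f0=arm.state()["force"]
arm.movel([.5811,-.2808,.170],speed=.1); z=.170
while z>.150:
    z-=.0015; arm.movel([.5811,-.2808,z],speed=.05); s=arm.state(); f=s["force"]-f0
    if f[2]>12: break
st(); print(z,f)
arm.movel([.5811,-.2808,.215],speed=.15); s=st()
```

```text
33.36 [ 0.5807 -0.2806  0.199 ] [-1.8e+02 -1.0e-01  1.5e+02] F [-0.6  0.2 -0.2] op 0.0598 gf 0.0
scene key_grip [([0.5832, -0.2826, 0.1314], 0.78), ([0.631, -0.0525, 0.1168], 0.17)]
scene chuck_key [([0.6674, -0.4167, 0.0024], 0.73)]
scene 0.11 [204.23619154 253.23975892]
scene 0.16 [200.35878074 239.24138944]
side key_grip [([0.5825, -0.2806, 0.1321], 0.44)]
side chuck_key []
side 0.11 [323.01298112 201.93434763]
side 0.16 [322.8810799  186.72681211]
37.21 [ 0.5822 -0.2812  0.158 ] [180.    0.2 150. ] F [-3.7  2.3 16.9] op -0.0 gf 9.0
0.155 [-2.77728432  2.85361266 17.94748313]
37.76 [ 0.5808 -0.2807  0.214 ] [-1.8e+02 -1.0e-01  1.5e+02] F [-0.2 -0.7 -0.6] op 0.0 gf 0.0
```

View pics/t7.png

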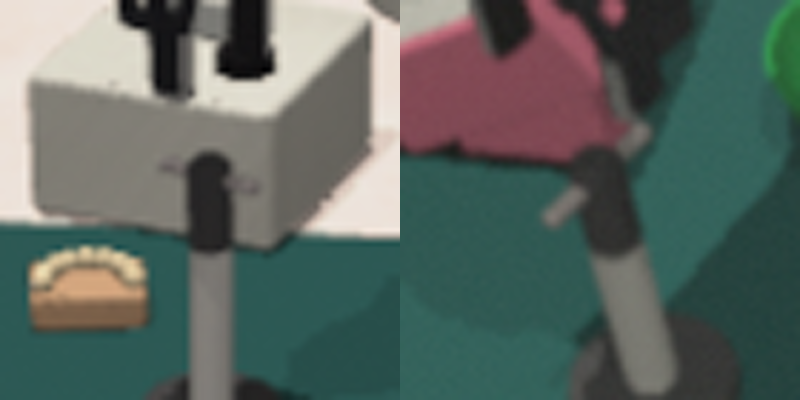

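The key is home, with its hub on the rim. Now I'll grip the stop rim and turn it clockwise (about +tool z).

Run:
```python
from h import *
n=np.array([-.022,-.4995,.866]);n/=np.linalg.norm(n); T=np.array([.631,-.048,.116])
arm.movel([.5811,-.2808,.26],speed=.25)
y0=np.array([1,0,0])
best=None
for a in range(-180,180,10):
    y=R.from_rotvec(-n*np.radians(a)).apply(y0); y1=R.from_rotvec(-n*np.radians(a+70)).apply(y0)
    q=arm.solve_ik(T+.05*n,rpy(-n,y)); r=arm.solve_ik(T-.02*n,rpy(-n,y1))
    if q is None or r is None: continue
    m=max(abs(q[6]),abs(q[6]+70),abs(q[6]-70))+ (0 if abs(q[0])<40 else 50)
    if best is None or m<best[0]: best=(m,a,q,y,r)
print(best[:3],best[4])
o=rpy(-n,best[3])
arm.set_gripper(.085)
arm.reach(T+.06*n,o)
arm.movel(T-.024*n,speed=.1); st()
arm.set_gripper(0); s=st(); f0=s["force"]
Z=lambda s:R.from_euler("xyz",s["tool_rot"],degrees=True)
q=np.array(s["qpos"]); r0=Z(s)
q1=q.copy(); q1[6]+=8; arm.move_joints(q1); s=st(); v=(Z(s)*r0.inv()).as_rotvec(); sg=np.sign(v@-n); print("sign",sg,s["ft_torque"])
for a in (35,68): q1=q.copy(); q1[6]+=sg*a; arm.move_joints(q1); s=st(); print(np.round(s["ft_torque"],2))
```

```text
(np.float64(72.26292222979319), 30, array([ 14.9569935 ,  28.89003099,   3.63554586,  84.39882131,
       -31.30923894,  77.75799467,  -2.26292223])) [  3.90052644  31.70367043  14.50141837  89.42986649 -38.58641566
  72.65429982 -67.33361026]
41.17 [ 0.6319 -0.0366  0.0959] [-165.   -26.3   56.1] F [-0.2 -0.2 -0.6] op 0.0849 gf 0.0
41.54 [ 0.6315 -0.0363  0.0958] [-164.9  -26.3   56.1] F [-2.9 -1.6  4.8] op 0.0568 gf 62.6
41.8 [ 0.6316 -0.0367  0.0962] [-168.9  -28.1   64.7] F [-0.7 -0.4  4.4] op 0.0571 gf 62.8
sign -1.0 [ 0.14656195  1.45441101 -1.75362262]
42.55 [ 0.6309 -0.0357  0.0961] [-152.7  -13.2   21.5] F [-5.4  0.   6.2] op 0.0569 gf 62.8
[0.13 0.98 0.73]
43.16 [ 0.6307 -0.0349  0.0963] [-150.     3.    -7.5] F [-6.9  1.9  7.8] op 0.0572 gf 62.8
[0.6  1.2  0.93]
```

Run:
```python
from h import *
n=np.array([-.022,-.4995,.866]);n/=np.linalg.norm(n)
p=np.array(arm.state()["tool_pos"])
arm.movel(p+.008*n,speed=.06); st()
arm.set_gripper(.085); st(); p=np.array(arm.state()["tool_pos"])
arm.movel(p+.07*n,speed=.15); arm.movel(p+.07*n+[-.08,-.03,.08],speed=.25); st()
for c in("side","scene"):
    i=arm.read_camera(c); x,y=map(int,proj(cam(c),[.6315,-.0515,.1235])); o=cv2.imread(f"pics/{c}0.png"); l=cv2.imread(f"pics/{c}3.png")
    for nm,z in(("start",o),("latched",l),("now",i)): print(c,nm,(z.astype(float).mean(2)[y-6:y+16,x+2]).astype(int))
    cv2.imwrite(f"pics/{c}8.png",i); ask(c,"stop_head","key_grip","wax_jar","model_a","mixing_bowl","plaster_spatula","bench_brush")
    a,b,e=[cv2.resize(z[y-20:y+20,x-20:x+20],(260,260)) for z in(o,l,i)]; globals()[c]=np.hstack([a,b,e])
cv2.imwrite("pics/f8.png",np.vstack([side,scene]))
```

```text
43.44 [ 0.6304 -0.0386  0.103 ] [-150.1    2.9   -7.6] F [ 0.2  2.3 -4.1] op 0.057 gf 79.8
43.84 [ 0.6308 -0.0393  0.1036] [-150.1    2.9   -7.6] F [ 0.1 -0.4  0.7] op 0.0847 gf 0.0
45.08 [ 0.5495 -0.1031  0.243 ] [-150.1    2.9   -7.5] F [-0.7 -0.1 -0.6] op 0.0852 gf 0.0
side start [74 74 74 74 74 74 74 50 22 17 23 23 22 21 18 15 62 90 96 97 96 96]
side latched [73 73 74 73 74 74 74 74 74 63 43 33 31 29 28 26 25 18 45 85 96 91]
side now [72 72 72 72 72 72 72 50 34 32 28 27 26 25 21 15 60 88 94 94 94 94]
side stop_head [([0.6328, -0.0512, 0.1228], 0.54), ([0.3794, -0.42, 0.1226], 0.45)]
side key_grip [([0.5817, -0.2792, 0.1329], 0.66)]
side wax_jar [([0.7548, 0.0101, -0.0004], 0.61)]
side model_a [([0.6628, -0.4132, 0.0019], 0.75), ([0.7133, -0.1755, 0.0023], 0.66)]
side mixing_bowl [([0.4084, -0.1974, -0.0007], 0.69)]
side plaster_spatula [([0.3748, 0.0367, -0.0021], 0.69)]
side bench_brush [([0.4091, 0.4006, 0.0018], 0.68)]
scene start [96 71 42 37 37 39 35 35 36 50 56 46 37 36 38 41 39 35 36 32 41 65]
scene latched [74 81 98 83 52 40 41 41 40 44 40 43 43 42 42 40 43 42 42 37 35 36]
scene now [109  79  49  41  42  40  44  41  45  56  63  51  44  45  45  44  42  42
  37  34  43  70]
scene stop_head [([0.6319, -0.0501, 0.1195], 0.64), ([0.3745, -0.4214, 0.1239], 0.54), ([0.58, -0.2814, 0.1327], 0.39)]
scene key_grip [([0.5848, -0.2802, 0.1306], 0.78)]
scene wax_jar [([0.7531, 0.0125, 0.0019], 0.65)]
scene model_a [([0.7129, -0.1772, -0.0038], 0.92), ([0.6659, -0.4144, -0.0016], 0.77)]
scene mixing_bowl [([0.4046, -0.1984, -0.0026], 0.89)]
scene plaster_spatula [([0.3774, 0.036, -0.0001], 0.59)]
scene bench_brush [([0.4069, 0.4067, 0.0007], 0.79)]
```

The stop profile and its top markings match the start pictures, so it is up and turned back. The key is home and the bystanders have not moved.

```bash
python3 -c "
from cell import arm
arm.hold(.3); print(arm.close_job())"
```

```text
the job is handed in; nothing more can be done
None
```

The job is handed in, about 45 s into the 72 s limit, though the hand-in returned no verdict: by my last camera check the stop had been latched, then reset fully up, the key was fully down in its tube, and the loose things I could check had not moved.

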